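Set the rotating specimen stage to its red mark, backlash taken up

TASK

This microscope stage has free play between its drive arm and its disc. Swing the arm by its upright grip clockwise (seen from above) until it bears gently on the home stop screw on the brass block, then bring it back counter-clockwise until the disc's white pointer stands on the red mark, coming up to the mark from that one side and never running past it. Leave the arm with the play taken up in that same direction, let go, and leave the bottle, box and dish alone.

Things in the scene. Friction and masses are not known exactly. Their poses are not given: they have to be found in the camera images.
- stage: fixed rotating specimen stage on the bench: round cream base 224 mm across and 50 mm high, a graduated aluminium ring to 55 mm, a black disc 150 mm across with its top at 68 mm. Origin: on the vertical turning axis of disc and arm, at bench height. Its x axis points away from the robot at yaw 0, z up; azimuths below are counter-clockwise from this x axis. It is screwed to the bench and does not move
- disc (a joint): turning angle of the black disc, rad, growing counter-clockwise seen from above; at home (arm on the stop, play at its low end) it is somewhere between 0 and 0.1, as the stop is set. It needs about 0.5 N m to turn (about 4.5 N at the grip) and stays where it is left. The white pointer stands at azimuth -0.6 + this value
- pointer (a point): tip of the white pointer at the disc's rim, 84 mm from the axis, 66 mm above the bench
- mark: red marker set beforehand on the graduated ring, 8 mm wide with a 3 mm wide nose, not to be touched. The body's origin lies on the stage's turning axis at bench height, its x axis points out through the middle of the marker, its y axis counter-clockwise
- red_mark (a point): point on the marker's middle line, 84 mm from the axis, 66 mm above the bench: the pointer is on the mark when point pointer is here. The pointer starts clockwise of it, by 0.2 to 1.1 rad
- play (a joint): free play: angle of the steel drive arm relative to the disc, rad, 0 to 0.16. At 0 it bears on the disc's clockwise side (drags the disc clockwise), at 0.16 on the counter-clockwise one (drives the disc counter-clockwise); in between, the arm moves alone against about 0.7 N at the grip. Two brass pegs on the disc show the play.
- grip_center (a point): centre (half-way up) of the drive arm's upright black grip: a round sleeve 15 mm across, 42 mm high (82 to 124 mm above the bench) that spins freely, 115 mm from the axis. Below it is the arm; nothing beside it
- bar: the steel drive arm: a flat bar 12 mm wide, from 45 to 125 mm from the axis, top at 81 mm. The body's origin lies on the turning axis at bench height; its x axis runs out along the bar, at azimuth 2.392 + joint disc + joint play
- stop: home stop: brass block 14 x 12 mm, top at 83 mm, origin at its foot 53 mm above the bench, with a steel set screw, 90 mm from the axis, pointing counter-clockwise at the arm's flank. The screw's length differs each time (tip 22 to 30 mm from the block's middle) and is not measured: the arm meets it at azimuth 2.39 to 2.49, found by feel. Rigid: bear on it with 3 to 12 N; over 20 N harms it
- stain_bottle: amber bottle with black cap, 38 mm across, 75 mm high, origin under its centre; leave alone
- slide_box: blue slide box 85 x 50 x 30 mm, origin under its centre; leave alone
- petri_dish: closed clear dish 90 mm across, 14 mm high, origin under its centre; leave alone

How it is judged:
On the way, in this order (a step that is already met when the one before it is completed fails the run):
1. the arm bears on the home stop with more than 2 N (and at most 20 N) for 0.2 s (contact force between stop and bar above 2 N), for 0.2 s.
2. the pointer stands on the red mark, within 2.5 mm, with the play taken up counter-clockwise (y of pointer in the frame of mark between -0.0025 and 0.0025 m and value of joint play above 0.135 rad), for 0.2 s.
At the end, for the whole second after the job is handed in: the disc is at rest with its pointer within 2.5 mm of the red mark, the arm is within 0.025 rad of the counter-clockwise end of its play (joint play above 0.135), and the stage is released (all of step 2 and velocity of joint disc between -0.02 and 0.02 rad/s and contact force between the fingers and stage below 0.1 N); the robot touches nothing.
It fails at once if the home stop is loaded with more than 20 N (contact force between stop and anything else above 20 N).
It fails at once if the pointer runs more than 3.5 mm past the red mark (y of pointer in the frame of mark above 0.0035 m).
It fails at once if the red marker is shifted (distance of red_mark from where it was at the start of the episode above 0.003 m).
It fails at once if the bottle, box or dish is moved by more than 15 mm (distance of any of stain_bottle, slide_box, petri_dish from where it was at the start of the episode above 0.015 m).
It also fails if it takes over 61 s, if anything falls off the work surface, if the arm or the gripper's body presses on something with over 40 N, if the wrist force passes 120 N, or if a joint passes its speed limit or range.

ROBOT

A 6-joint arm with a two-finger parallel gripper is mounted at the origin on the work surface. World frame = base frame: x ahead of the robot, y to its left, z up, the work surface at z = 0. Lengths are in m, angles in rad, forces in N, time in s.
With the tool pointing down it reaches from about 0.275 to 0.725 m from the base axis. Payload 15.9 kg.
Tool frame: the origin (TCP) lies at the very end of the fingers, on their centre line; the grasp point (between the pads) lies 19 mm behind it; x points along the fingers, y is the direction in which the jaws open and shut, and the axes are right-handed (so a half turn about x gives the same grasp; the last joint's range is limited). The gripper opens to 85 mm and grips with 20 to 120 N. Pads are 22 mm wide; open, the fingers measure 114 mm over their backs; the gripper's body (76 mm by 85 mm) begins 54 mm behind the grasp point. The pads swing forward as they close: fully open they stand 13 mm farther back than shut.
Start: joints at [-1.19, 0.213, -0.034, 1.323, 0, 1.571], TCP at [0.186, -0.464, 0.231] pointing down, gripper open.
Joint ranges: [-2.98, 2.98], [-0.74, 1.72], [-1.14, 1.35], [-2.1, 2.04], [-1.57, 1.44], [-3.14, 3.14]. Speed limits (rad/s): [1.89, 1.89, 2.39, 2.57, 3.14, 3.14].

INTERFACE

Orientations are given as a unit quaternion [w, x, y, z].
In Python, from rig import bot gives the robot as it stands.
- The arm moves only by the tool send_rows, never from a script. Its arguments are lists of equal length, an entry for each row: "dp": the shift along the world's x, y, z in m, a list of three; "roll": the turn about the world's z in degrees. In form: {"dp": [[tx, ty, tz], ...], "roll": [roll, ...]}. A call has 1 to 5 rows; each row is the pose to reach, as a shift and turn from the pose commanded when the call began; what a row does not reach only later rows make up. A row lasts 1/10 s, in which the tool goes at most 50 mm and 8.59 degrees, less where a joint would pass 70% of its speed; a pose out of reach is approached as far as the arm can. A call with a gripper value outside its range is refused whole. "gripper" is the finger opening in m, from 0 to 0.0854, set as the call begins (left out, the last holds). The fingers move at their own pace and stop on an object; "newtons" is the grip in N (left out, the last holds). Time passes only in rows, so rows that repeat a pose let the fingers close. It gives the time, the measured TCP pose, the force and the opening at its end, in the units of the state.
- bot.get_obs(): the state, without advancing time (a new reading comes with each control period).
- bot.capture(name): name is "side" or "top"; returns the picture (480x640x3 uint8, blue, green, red); there is no depth.
- bot.calibration(name): a dict with "vertical_fov" (degrees; the focal length in pixels is half the picture's height over the tangent of half this angle, whatever the lens; pixels are square), "cx", "cy" (the principal point, pixels), "k1" (the pictures are not rectified: a ray, as slopes to the right and down, at radius r is drawn at 1 + k1 r^2 times it, then the intrinsics apply), "rvec" (rotation vector, rad) and "tvec" (3), from world to camera coordinates, as OpenCV has them. Camera axes: x right, y down, z forward; pixel columns grow to the right and rows downward; lengths in m; the calibration is good to about 2 mm. A picture is of the moment at which its call begins. calibration takes no time and is no camera call.
- bot.finish_job(): hands the job in, once; it reports no verdict.
Trained networks look in the newest picture that a camera, given by its name, has taken for a name from the list of things; names that differ only in an ending like _2 or _b are one class to them, and where a whole thing is asked for, a point or a joint stands for the part that bears it (a point fixed in the world has none). Each returns a list of dicts, best first, with "score" (0 to 1); they miss things now and then, are a little off and sometimes report something else, mostly with a low value. They report only what shows in the picture. A call takes as long as a camera call.
- bot.boxes_of(target, camera): "centre" ([x, y, z] in m, in world coordinates, good to about 4 mm: the middle of the surface that is visible of it).
The state is a dict: "time_s": time; "q": joint angles; "qvel": joint speeds; "effort": joint torques, N m; "eef_pos": TCP position; "eef_rot": TCP orientation; "contact_force": force on the tool from outside, world axes, zero at the start; "torque": the same for the moment, N m; "finger_gap": opening from 0.0 (shut) to 1.0 (fully open).
Only numpy, scipy, OpenCV 4.12 (cv2) and the standard library are available. Lean on these libraries where they do the work, as an engineer would, in place of code of your own. Each camera call takes 0.05 s, during which the arm holds its last target. There are 200 camera calls.

## Working session

There is one attempt and no reset: what is moved stays moved. The work goes in short steps, Python scripts to look and compute and a tool call to move; the robot and the scene stay as the last step left them, time stands still between calls to the robot, and variables do not carry over. Pictures are saved under pics/ and viewed, about 8 in all and at most 12, crops included, and the job is handed in when it is done.

Besides the shell and the picture viewer there is one more tool, called after ">>>" by a JSON object that holds its "method" and its "body", one argument or row to a line. send_rows: Moves the arm, as the interface text tells. Its arguments: {"type":"object","properties":{"dp":{"type":"array","items":{"type":"array","items":{"type":"number"}}},"roll":{"type":"array","items":{"type":"number"}},"gripper":{"type":"number"},"newtons":{"type":"number"}},"required":["dp","roll"]}

```bash
ls; mkdir -p pics
python3 - <<'E'
from rig import bot
import cv2
o=bot.get_obs();print({k:o[k] for k in('time_s','eef_pos','eef_rot','contact_force','finger_gap')})
for c in('top','side'):
    im=bot.capture(c);cv2.imwrite(f'pics/{c}0.png',im);print(c,bot.calibration(c))
for t in('stage','grip_center','stop','mark','pointer','bar','stain_bottle','slide_box','petri_dish'):
    for c in('top','side'):
        print(t,c,[(d['score'],d['centre']) for d in bot.boxes_of(t,c)][:2])
E
```

```text
pics
{'time_s': 0.0, 'eef_pos': array([ 0.18568986, -0.46389788,  0.23082392]), 'eef_rot': array([-0.13344234, -0.69424989, -0.13418223,  0.69441008]), 'contact_force': array([-0.2052929 , -0.2387775 , -0.33028958]), 'finger_gap': 1.0039129980798165}
top {'vertical_fov': 51.05408375946402, 'cx': 310.2430713790434, 'cy': 242.05091943613283, 'k1': -0.00763347573507533, 'rvec': array([ 2.12399626, -2.1726631 ,  0.1555047 ]), 'tvec': array([0.01468878, 0.58936177, 0.87737465])}
side {'vertical_fov': 43.61630982202741, 'cx': 322.96945797717655, 'cy': 233.6318585682728, 'k1': -0.18157886182215743, 'rvec': array([ 0.28534808, -2.82007952,  1.19993368]), 'tvec': array([0.5857708 , 0.11848985, 0.8883555 ])}
stage top [(0.8, [0.5758, 0.0069, 0.0688])]
stage side [(0.74, [0.5784, 0.0517, 0.0594])]
grip_center top [(0.38, [0.4702, 0.0008, 0.1261])]
grip_center side [(0.51, [0.4656, 0.0031, 0.1084])]
stop top []
stop side [(0.58, [0.5221, 0.0696, 0.0812])]
mark top []
mark side [(0.56, [0.6391, 0.0834, 0.065]), (0.4, [0.576, 0.0156, 0.0706])]
pointer top [(0.59, [0.5816, 0.0085, 0.0677])]
pointer side [(0.59, [0.5803, 0.0126, 0.0678])]
bar top [(0.6, [0.5, 0.001, 0.0776]), (0.49, [0.469, 0.1381, 0.0501])]
bar side [(0.79, [0.4834, 0.0051, 0.0798]), (0.55, [0.4702, 0.0024, 0.1076])]
stain_bottle top [(0.96, [0.4669, 0.1385, 0.0536])]
stain_bottle side [(0.84, [0.471, 0.1609, 0.0475]), (0.32, [0.5791, 0.0141, 0.0697])]
slide_box top [(0.75, [0.6386, -0.1773, 0.0274]), (0.53, [0.5819, 0.0062, 0.0662])]
slide_box side [(0.59, [0.6381, -0.1642, 0.0306])]
petri_dish top [(0.7, [0.5996, 0.202, 0.0157])]
petri_dish side [(0.71, [0.6007, 0.2078, 0.0185]), (0.18, [0.5752, 0.0135, 0.0677])]
```

View pics/top0.png

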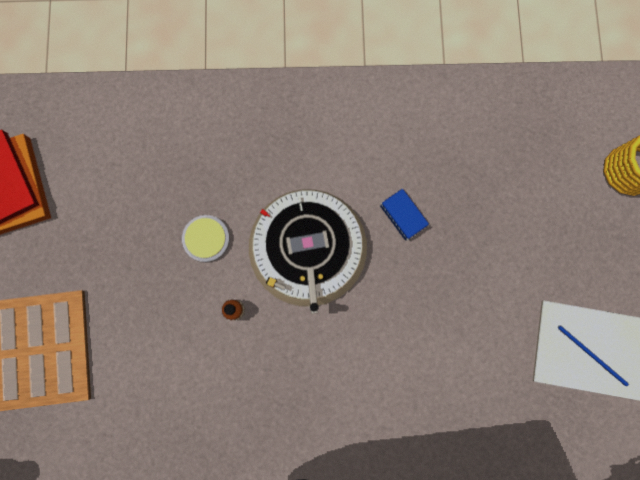

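View pics/side0.png

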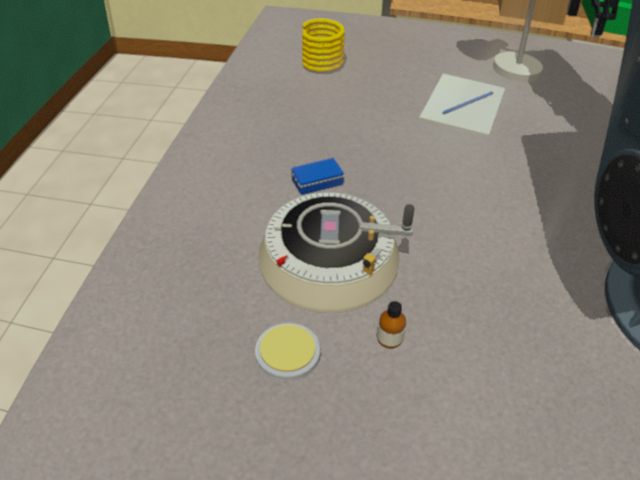

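The top view shows the stage centred near (307,243). The pointer is up near (302,204), the mark is at (265,213), the arm points toward the robot with its grip at (314,307), and the brass stop is at (272,282). Next I measure the pointer and mark with sub-pixel precision in both views.

```bash
cat > h.py <<'E'
from rig import bot
import cv2,numpy as np
from scipy.optimize import least_squares
def cam(n):
    c=bot.calibration(n);f=240/np.tan(np.radians(c['vertical_fov'])/2)
    return np.array([[f,0,c['cx']],[0,f,c['cy']],[0,0,1.]]),np.array([c['k1'],0,0,0,0]),c['rvec'],c['tvec']
def proj(n,P):
    K,d,r,t=cam(n);return cv2.projectPoints(np.array(P,float).reshape(-1,1,3),r,t,K,d)[0][:,0]
def unproj(n,px,z):
    K,d,r,t=cam(n);u=cv2.undistortPoints(np.array(px,float).reshape(-1,1,2),K,d)[:,0]
    R=cv2.Rodrigues(r)[0];C=-R.T@t
    D=np.c_[u,np.ones(len(u))]@R
    return C+D*((z-C[2])/D[:,2])[:,None]
def rect(n,im,c,z,half=0.13,s=0.0005):
    # metric top-down map of plane z about c; column = -y, row = -x
    k=int(2*half/s);g=np.arange(k)*s-half
    X=c[0]-g[:,None]+0*g[None];Y=c[1]-g[None]+0*g[:,None]
    p=proj(n,np.stack([X,Y,0*X+z],-1)).reshape(k,k,2).astype(np.float32)
    return cv2.remap(im,p[...,0],p[...,1],cv2.INTER_CUBIC)
E
python3 - <<'E'
from h import *
for n in('top','side'):
    im=cv2.imread(f'pics/{n}0.png')
    g=im.astype(int)
    hsv=cv2.cvtColor(im,cv2.COLOR_BGR2HSV)
    p=proj(n,[[.58,.01,.068]])[0]
    m=np.zeros(im.shape[:2],np.uint8);cv2.circle(m,tuple(int(v) for v in p),75,255,-1)
    red=((g[...,2]>120)&(g[...,1]<70)&(g[...,0]<70)&(m>0)).astype(np.uint8)
    k,l,s,c=cv2.connectedComponentsWithStats(red)
    print(n,'red',[(s[i,4],c[i],unproj(n,[c[i]],.06)[0]) for i in range(1,k) if s[i,4]>4])
    blk=((g.max(2)<60)&(m>0)).astype(np.uint8)
    k,l,s,c=cv2.connectedComponentsWithStats(blk);i=1+np.argmax(s[1:,4])
    cs=cv2.findContours((l==i).astype(np.uint8),cv2.RETR_EXTERNAL,cv2.CHAIN_APPROX_NONE)[0]
    h=cv2.convexHull(max(cs,key=len))[:,0]
    W=unproj(n,h,.068)
    f=least_squares(lambda v:np.hypot(W[:,0]-v[0],W[:,1]-v[1])-v[2],[.58,.01,.075],loss='soft_l1',f_scale=.001)
    print('disc',f.x)
a=[cv2.resize(rect(n,cv2.imread(f'pics/{n}0.png'),(.58,.01),.067),(400,400)) for n in('top','side')]
cv2.imwrite('pics/rect.png',np.hstack(a))
o=bot.get_obs()['eef_rot'];from scipy.spatial.transform import Rotation as R
print(R.from_quat(o[[1,2,3,0]]).as_matrix())
E
```

```text
top red [(np.int32(32), array([263.9375 , 212.46875]), array([0.6429044 , 0.08391022, 0.06      ]))]
disc [0.58519222 0.00681297 0.07344058]
side red [(np.int32(41), array([280.97560976, 260.48780488]), array([0.64370818, 0.08397177, 0.06      ]))]
disc [0.58440627 0.01300059 0.07501775]
[[ 4.82420206e-06  3.71656442e-01 -9.28370341e-01]
 [-1.24858850e-05 -9.28370341e-01 -3.71656442e-01]
 [-1.00000000e+00  1.33844710e-05  1.61813466e-07]]
```

View pics/rect.png

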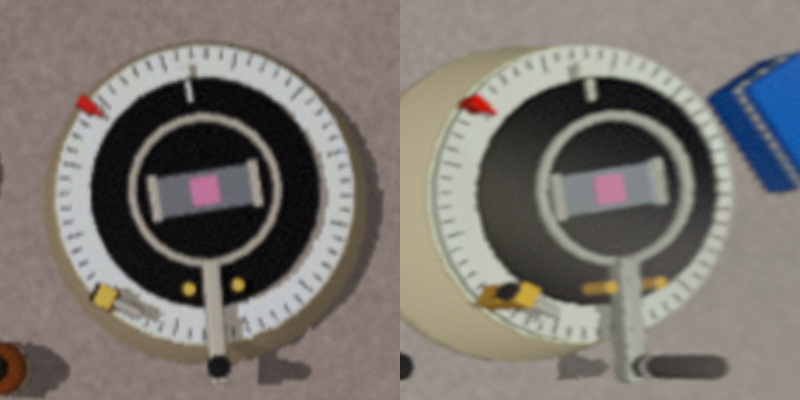

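>>> {"method": "send_rows", "body": {
  "dp": [
    [0.026,0.042,0],
    [0.052,0.085,0],
    [0.078,0.127,0],
    [0.104,0.17,0],
    [0.13,0.212,0]
  ],
  "roll": [-3.5,-7,-10.5,-14,-17.5],
  "gripper": 0.05,
  "newtons": 20
}}

```text
time_s: 1.5
eef_pos: [0.3163, -0.2504, 0.2315]
eef_rot: [0.026, 0.707, 0.025, -0.706]
contact_force: [1.2, -0.5, 0.3]
finger_gap: 0.586
```

>>> {"method": "send_rows", "body": {
  "dp": [
    [0.026,0.042,0],
    [0.052,0.085,0],
    [0.078,0.127,0],
    [0.104,0.17,0],
    [0.13,0.212,0]
  ],
  "roll": [0,0,0,0,0]
}}

```text
time_s: 2.0
eef_pos: [0.4465, -0.038, 0.2316]
eef_rot: [0.027, 0.707, 0.027, -0.706]
contact_force: [0.5, -1.3, 0.6]
finger_gap: 0.583
```

>>> {"method": "send_rows", "body": {
  "dp": [
    [0.012,0.019,-0.015],
    [0.0235,0.038,-0.03],
    [0.0235,0.038,-0.06],
    [0.0235,0.038,-0.065],
    [0.0235,0.038,-0.065]
  ],
  "roll": [0,0,0,0,0]
}}

```text
time_s: 2.5
eef_pos: [0.4686, -0.0023, 0.1661]
eef_rot: [-0.027, -0.706, -0.027, 0.707]
contact_force: [0.1, 0.6, 0.7]
finger_gap: 0.587
```

Run:
```python
from h import *
o=bot.get_obs();print(o['eef_pos'],o['contact_force'])
a=[]
for n in('top','side'):
    im=bot.capture(n);print([(d['score'],d['centre']) for d in bot.boxes_of('grip_center',n)][:2])
    p=proj(n,[[.47,0,.12]])[0].astype(int);print(p)
    a.append(cv2.resize(im[p[1]-60:p[1]+60,p[0]-60:p[0]+60],(400,400),interpolation=cv2.INTER_CUBIC))
cv2.imwrite('pics/g.png',np.hstack(a))
```

```text
[ 0.46860816 -0.00233728  0.16607361] [0.08194076 0.55582862 0.70692213]
[(0.17, [0.6026, 0.2093, 0.0166])]
[312 307]
[(0.48, [0.4716, 0.0026, 0.1085])]
[410 208]
```

View pics/g.png

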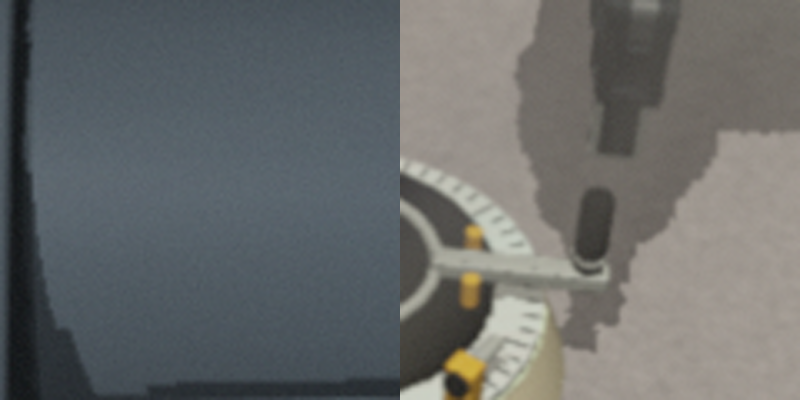

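The top camera is blocked by the arm. In the side view the fingers are directly above the grip, so I descend.

>>> {"method": "send_rows", "body": {
  "dp": [
    [0.001,0.002,-0.02],
    [0.001,0.002,-0.04],
    [0.001,0.002,-0.06],
    [0.001,0.002,-0.071],
    [0.001,0.002,-0.071]
  ],
  "roll": [0,0,0,0,0]
}}

```text
time_s: 3.2
eef_pos: [0.4698, -0.0003, 0.0948]
eef_rot: [-0.027, -0.706, -0.027, 0.707]
contact_force: [0.1, -0.6, 0.3]
finger_gap: 0.585
```

>>> {"method": "send_rows", "body": {
  "dp": [
    [0,0,0],
    [0,0,0],
    [0,0,0],
    [0,0,0]
  ],
  "roll": [0,0,0,0],
  "gripper": 0.022
}}

```text
time_s: 3.6
eef_pos: [0.4707, -0.0002, 0.0958]
eef_rot: [0.027, 0.707, 0.027, -0.706]
contact_force: [-0.1, -0.2, 0.2]
finger_gap: 0.256
```

Run:
```python
from h import *
o=bot.get_obs();print(o['eef_pos'],o['contact_force'],o['finger_gap'])
im=bot.capture('side');p=proj('side',[[.48,0.02,.1]])[0].astype(int)
cv2.imwrite('pics/g2.png',cv2.resize(im[p[1]-60:p[1]+60,p[0]-60:p[0]+60],(480,480),interpolation=cv2.INTER_CUBIC))
```

```text
[ 4.70655611e-01 -1.80380875e-04  9.57835227e-02] [-0.12367742 -0.18399428  0.20251751] 0.2562219454798085
```

View pics/g2.png

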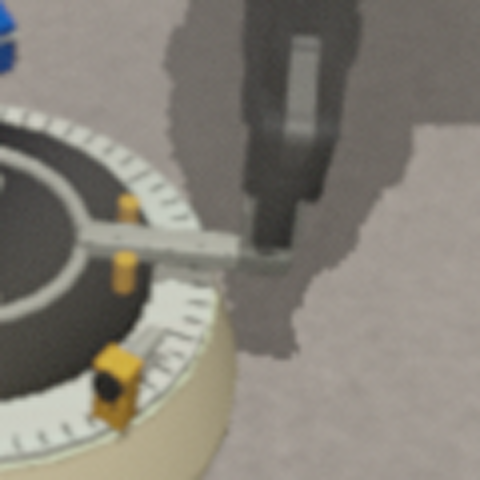

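```bash
cat >> h.py <<'E'
C=np.array([.585,.008])
def arc(f0,f1,n,r=.115):
    p=lambda f:r*np.array([np.cos(f),np.sin(f)])
    fs=np.linspace(f0,f1,n+1)[1:]
    return [[round(float(v),4) for v in p(f)-p(f0)]+[0] for f in fs],[round(float(np.degrees(f-f0)),1) for f in fs]
E
python3 - <<'E'
from h import *
for a,b,n in((3.213,3.013,5),(3.013,2.813,5),(2.813,2.773,5),(2.773,2.733,5),(2.733,2.693,5),(2.693,2.653,5)): print(a,b,*arc(a,b,n))
E
```

```text
3.213 3.013 [[-0.0002, 0.0046, 0], [-0.0003, 0.0092, 0], [-0.0002, 0.0138, 0], [0.0002, 0.0184, 0], [0.0007, 0.023, 0]] [-2.3, -4.6, -6.9, -9.2, -11.5]
3.013 2.813 [[0.0007, 0.0045, 0], [0.0015, 0.0091, 0], [0.0026, 0.0135, 0], [0.0038, 0.018, 0], [0.0052, 0.0224, 0]] [-2.3, -4.6, -6.9, -9.2, -11.5]
2.813 2.773 [[0.0003, 0.0009, 0], [0.0006, 0.0017, 0], [0.0009, 0.0026, 0], [0.0012, 0.0035, 0], [0.0016, 0.0043, 0]] [-0.5, -0.9, -1.4, -1.8, -2.3]
2.773 2.733 [[0.0003, 0.0009, 0], [0.0007, 0.0017, 0], [0.001, 0.0026, 0], [0.0014, 0.0034, 0], [0.0017, 0.0043, 0]] [-0.5, -0.9, -1.4, -1.8, -2.3]
2.733 2.693 [[0.0004, 0.0008, 0], [0.0007, 0.0017, 0], [0.0011, 0.0025, 0], [0.0015, 0.0034, 0], [0.0019, 0.0042, 0]] [-0.5, -0.9, -1.4, -1.8, -2.3]
2.693 2.653 [[0.0004, 0.0008, 0], [0.0008, 0.0017, 0], [0.0012, 0.0025, 0], [0.0016, 0.0033, 0], [0.0021, 0.0041, 0]] [-0.5, -0.9, -1.4, -1.8, -2.3]
```

>>> {"method": "send_rows", "body": {
  "dp": [
    [-0.0002,0.0046,0],
    [-0.0003,0.0092,0],
    [-0.0002,0.0138,0],
    [0.0002,0.0184,0],
    [0.0007,0.023,0]
  ],
  "roll": [-2.3,-4.6,-6.9,-9.2,-11.5]
}}

```text
time_s: 4.15
eef_pos: [0.4679, -0.0213, 0.0953]
eef_rot: [-0.038, 0.707, -0.011, -0.706]
contact_force: [0.3, 5.1, -1.8]
finger_gap: 0.256
```

The tool moved −y although +y was commanded. I check before doing anything else.

Run:
```python
from h import *
o=bot.get_obs();print({k:np.round(o[k],4) for k in o})
im=bot.capture('side');p=proj('side',[[.5,0.0,.1]])[0].astype(int)
print([(d['score'],d['centre']) for d in bot.boxes_of('grip_center','side')][:2])
o=bot.get_obs();print(o['eef_pos'],o['contact_force'])
cv2.imwrite('pics/g3.png',cv2.resize(im[p[1]-80:p[1]+80,p[0]-80:p[0]+80],(560,560),interpolation=cv2.INTER_CUBIC))
```

```text
{'time_s': np.float64(4.15), 'q': array([-0.0713,  0.2219, -0.3782,  0.9719,  0.0382,  3.1406]), 'qvel': array([-0.2406, -0.0119, -0.0212, -0.0012,  0.104 , -0.0011]), 'effort': array([ 1.17870e+00, -6.57232e+01,  4.49854e+01,  1.05000e-01,
       -1.61570e+00,  1.58000e-02]), 'eef_pos': array([ 0.4679, -0.0213,  0.0953]), 'eef_rot': array([-0.0384,  0.7066, -0.0113, -0.7065]), 'contact_force': array([ 0.2949,  5.0962, -1.8236]), 'torque': array([ 0.8273, -0.0122,  0.033 ]), 'finger_gap': np.float64(0.2556)}
[]
[ 0.46777035 -0.02200289  0.09524875] [0.00265646 0.47692936 1.11704659]
```

View pics/g3.png

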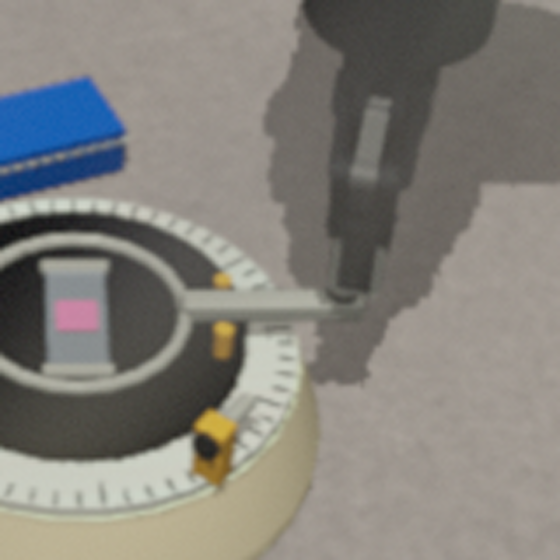

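The cause is joint 6, which is at its range end (3.14), so the turn couldn't be made. I'll back off the roll, lift, and make a half turn, which gives the same grasp.

>>> {"method": "send_rows", "body": {
  "dp": [
    [0,-0.01,0]
  ],
  "roll": [5]
}}

```text
time_s: 4.35
eef_pos: [0.4679, -0.0305, 0.0953]
eef_rot: [0.006, -0.706, -0.02, 0.707]
contact_force: [0.9, 4.4, -1.7]
finger_gap: 0.259
```

>>> {"method": "send_rows", "body": {
  "dp": [
    [0,0.003,0],
    [0,0.003,0],
    [0,0.003,0.02],
    [0,0.003,0.05],
    [0,0.003,0.07]
  ],
  "roll": [2,4,6,8,10],
  "gripper": 0.05
}}

```text
time_s: 4.85
eef_pos: [0.4682, -0.0274, 0.1669]
eef_rot: [-0.056, -0.702, -0.081, 0.705]
contact_force: [0.2, 0.9, 1.0]
finger_gap: 0.584
```

>>> {"method": "send_rows", "body": {
  "dp": [
    [0,0,0],
    [0,0,0],
    [0,0,0],
    [0,0,0],
    [0,0,0]
  ],
  "roll": [8.5,17,25.5,34,42.5]
}}

```text
time_s: 5.35
eef_pos: [0.468, -0.0274, 0.1653]
eef_rot: [-0.309, -0.624, -0.332, 0.636]
contact_force: [0.4, -0.8, -0.8]
finger_gap: 0.582
```

>>> {"method": "send_rows", "body": {
  "dp": [
    [0,0,0],
    [0,0,0],
    [0,0,0],
    [0,0,0],
    [0,0,0]
  ],
  "roll": [8.5,17,25.5,34,42.5]
}}

```text
time_s: 5.85
eef_pos: [0.468, -0.0274, 0.1653]
eef_rot: [0.519, 0.461, 0.535, -0.481]
contact_force: [0.2, 0.1, 0.0]
finger_gap: 0.587
```

>>> {"method": "send_rows", "body": {
  "dp": [
    [0,0,0],
    [0,0,0],
    [0,0,0],
    [0,0,0],
    [0,0,0]
  ],
  "roll": [8.5,17,25.5,34,42.5]
}}

```text
time_s: 6.35
eef_pos: [0.468, -0.0274, 0.1653]
eef_rot: [0.658, 0.236, 0.666, -0.26]
contact_force: [-0.7, 0.1, 0.1]
finger_gap: 0.587
```

>>> {"method": "send_rows", "body": {
  "dp": [
    [0,0,0],
    [0,0,0],
    [0,0,0],
    [0,0,0],
    [0,0,0]
  ],
  "roll": [8.5,17,25.5,34,42.5]
}}

```text
time_s: 6.85
eef_pos: [0.468, -0.0274, 0.1653]
eef_rot: [0.707, -0.022, 0.706, -0.004]
contact_force: [0.5, 0.5, -0.2]
finger_gap: 0.58
```

Run:
```python
from h import *
from scipy.spatial.transform import Rotation as R
im=bot.capture('side');p=proj('side',[[.5,0.0,.1]])[0].astype(int)
print([(d['score'],d['centre']) for d in bot.boxes_of('grip_center','side')][:2],[(d['score'],d['centre']) for d in bot.boxes_of('bar','side')][:2])
o=bot.get_obs();y=R.from_quat(o['eef_rot'][[1,2,3,0]]).as_matrix()[:,1]
print(o['time_s'],o['eef_pos'],o['q'],np.degrees(np.arctan2(y[1],y[0])))
cv2.imwrite('pics/g4.png',cv2.resize(im[p[1]-80:p[1]+80,p[0]-80:p[0]+80],(560,560),interpolation=cv2.INTER_CUBIC))
```

```text
[(0.48, [0.4738, -0.0261, 0.104])] [(0.72, [0.5191, 0.0732, 0.0832]), (0.6, [0.4867, -0.018, 0.082])]
7.0 [ 0.46796215 -0.0274512   0.16537707] [-0.03390231  0.16939583 -0.25672523  1.14162537 -0.03667952 -0.04974701] 90.90333976694325
```

View pics/g4.png

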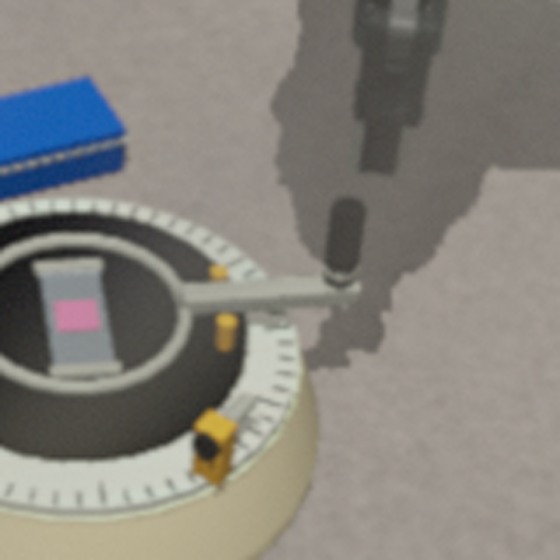

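>>> {"method": "send_rows", "body": {
  "dp": [
    [0.004,0,0],
    [0.0075,0,-0.02],
    [0.0075,0,-0.045],
    [0.0075,0,-0.07],
    [0.0075,0,-0.07]
  ],
  "roll": [8.4,16.8,16.8,16.8,16.8]
}}

```text
time_s: 7.5
eef_pos: [0.4736, -0.0275, 0.0929]
eef_rot: [0.699, -0.121, 0.698, 0.096]
contact_force: [0.4, -0.4, 1.7]
finger_gap: 0.585
```

>>> {"method": "send_rows", "body": {
  "dp": [
    [0,0,0],
    [0,0,0],
    [0,0,0],
    [0,0,0]
  ],
  "roll": [0,0,0,0],
  "gripper": 0.022
}}

```text
time_s: 7.9
eef_pos: [0.476, -0.0277, 0.0961]
eef_rot: [0.701, -0.123, 0.696, 0.097]
contact_force: [0.9, 0.1, 0.1]
finger_gap: 0.257
```

Run:
```python
from h import *
for a,b,n in((3.45,3.25,5),(3.25,3.05,5),(3.05,2.85,5),(2.85,2.79,5)): print(a,b,*arc(a,b,n))
```

```text
3.45 3.25 [[-0.0013, 0.0044, 0], [-0.0024, 0.0089, 0], [-0.0034, 0.0134, 0], [-0.0042, 0.0179, 0], [-0.0048, 0.0225, 0]] [-2.3, -4.6, -6.9, -9.2, -11.5]
3.25 3.05 [[-0.0004, 0.0046, 0], [-0.0006, 0.0092, 0], [-0.0007, 0.0138, 0], [-0.0005, 0.0184, 0], [-0.0002, 0.023, 0]] [-2.3, -4.6, -6.9, -9.2, -11.5]
3.05 2.85 [[0.0005, 0.0046, 0], [0.0012, 0.0091, 0], [0.0021, 0.0136, 0], [0.0031, 0.0181, 0], [0.0044, 0.0225, 0]] [-2.3, -4.6, -6.9, -9.2, -11.5]
2.85 2.79 [[0.0004, 0.0013, 0], [0.0008, 0.0026, 0], [0.0013, 0.0039, 0], [0.0017, 0.0052, 0], [0.0022, 0.0065, 0]] [-0.7, -1.4, -2.1, -2.8, -3.4]
```

>>> {"method": "send_rows", "body": {
  "dp": [
    [-0.0013,0.0044,0],
    [-0.0024,0.0089,0],
    [-0.0034,0.0134,0],
    [-0.0042,0.0179,0],
    [-0.0048,0.0225,0]
  ],
  "roll": [-2.3,-4.6,-6.9,-9.2,-11.5]
}}

```text
time_s: 8.4
eef_pos: [0.471, -0.0053, 0.0958]
eef_rot: [0.707, -0.052, 0.705, 0.026]
contact_force: [0.8, -5.0, 1.4]
finger_gap: 0.256
```

>>> {"method": "send_rows", "body": {
  "dp": [
    [-0.0004,0.0046,0],
    [-0.0006,0.0092,0],
    [-0.0007,0.0138,0],
    [-0.0005,0.0184,0],
    [-0.0002,0.023,0]
  ],
  "roll": [-2.3,-4.6,-6.9,-9.2,-11.5]
}}

```text
time_s: 8.9
eef_pos: [0.4707, 0.0175, 0.0958]
eef_rot: [0.706, 0.019, 0.706, -0.045]
contact_force: [-0.5, -4.1, 1.5]
finger_gap: 0.256
```

>>> {"method": "send_rows", "body": {
  "dp": [
    [0.0005,0.0046,0],
    [0.0012,0.0091,0],
    [0.0021,0.0136,0],
    [0.0031,0.0181,0],
    [0.0044,0.0225,0]
  ],
  "roll": [-2.3,-4.6,-6.9,-9.2,-11.5]
}}

```text
time_s: 9.4
eef_pos: [0.4751, 0.0401, 0.0958]
eef_rot: [0.698, 0.09, 0.701, -0.116]
contact_force: [-1.7, -3.8, 2.5]
finger_gap: 0.259
```

>>> {"method": "send_rows", "body": {
  "dp": [
    [0.0004,0.0013,0],
    [0.0008,0.0026,0],
    [0.0013,0.0039,0],
    [0.0017,0.0052,0],
    [0.0022,0.0065,0]
  ],
  "roll": [-0.7,-1.4,-2.1,-2.8,-3.4]
}}

```text
time_s: 9.9
eef_pos: [0.4771, 0.0468, 0.0954]
eef_rot: [0.694, 0.11, 0.698, -0.136]
contact_force: [-1.7, -3.8, 3.4]
finger_gap: 0.254
```

Run:
```python
from h import *
im=bot.capture('side');p=proj('side',[[.5,0.05,.08]])[0].astype(int)
for i in range(3):
  o=bot.get_obs();print(o['eef_pos'],o['contact_force']);bot.capture('side')
cv2.imwrite('pics/g5.png',cv2.resize(im[p[1]-60:p[1]+60,p[0]-60:p[0]+60],(480,480),interpolation=cv2.INTER_CUBIC))
```

```text
[0.4772072  0.04700399 0.09535991] [-1.26860883 -3.90614301  4.40221516]
[0.47716401 0.046954   0.09531897] [-1.74045234 -3.52915718  3.52674899]
[0.47711473 0.04691193 0.09529431] [-1.3340653  -2.75245859  1.83828528]
```

View pics/g5.png

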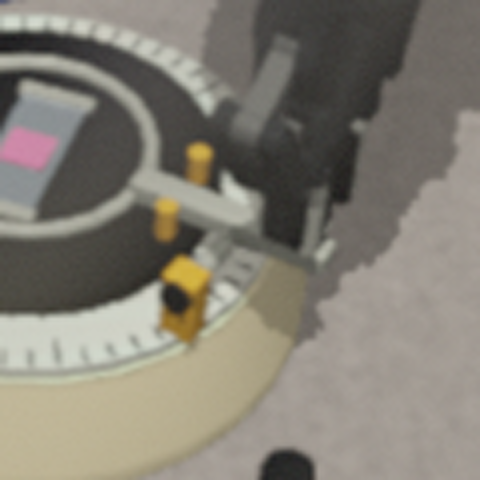

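>>> {"method": "send_rows", "body": {
  "dp": [
    [0.0002,0.0005,0],
    [0.0004,0.0009,0],
    [0.0006,0.0014,0],
    [0.0007,0.0019,0]
  ],
  "roll": [-0.3,-0.6,-0.8,-1.0]
}}

```text
time_s: 10.5
eef_pos: [0.4778, 0.0487, 0.0953]
eef_rot: [0.693, 0.116, 0.697, -0.142]
contact_force: [-1.8, -3.8, 3.5]
finger_gap: 0.255
```

>>> {"method": "send_rows", "body": {
  "dp": [
    [0.0002,0.0005,0],
    [0.0004,0.0009,0],
    [0.0005,0.0012,0]
  ],
  "roll": [-0.2,-0.4,-0.6]
}}

```text
time_s: 10.8
eef_pos: [0.4783, 0.05, 0.0953]
eef_rot: [0.692, 0.12, 0.697, -0.145]
contact_force: [-1.1, -4.6, 3.6]
finger_gap: 0.258
```

>>> {"method": "send_rows", "body": {
  "dp": [
    [0.0002,0.0005,0],
    [0.0004,0.0009,0],
    [0.0006,0.0014,0]
  ],
  "roll": [-0.3,-0.5,-0.7]
}}

```text
time_s: 11.1
eef_pos: [0.4789, 0.0514, 0.0953]
eef_rot: [0.691, 0.124, 0.696, -0.149]
contact_force: [-1.7, -3.8, 2.8]
finger_gap: 0.258
```

>>> {"method": "send_rows", "body": {
  "dp": [
    [0.0002,0.0005,0],
    [0.0004,0.0009,0],
    [0.0006,0.0014,0]
  ],
  "roll": [-0.3,-0.5,-0.7]
}}

```text
time_s: 11.4
eef_pos: [0.4795, 0.0528, 0.0953]
eef_rot: [0.691, 0.128, 0.695, -0.154]
contact_force: [-1.4, -3.2, 3.9]
finger_gap: 0.262
```

>>> {"method": "send_rows", "body": {
  "dp": [
    [0.0002,0.0005,0],
    [0.0004,0.0009,0],
    [0.0006,0.0014,0]
  ],
  "roll": [-0.3,-0.5,-0.7]
}}

```text
time_s: 11.7
eef_pos: [0.4801, 0.0542, 0.0953]
eef_rot: [0.69, 0.132, 0.694, -0.158]
contact_force: [-2.0, -3.5, 2.2]
finger_gap: 0.258
```

>>> {"method": "send_rows", "body": {
  "dp": [
    [0.0002,0.0004,0],
    [0.0004,0.0008,0],
    [0.0005,0.0012,0]
  ],
  "roll": [-0.3,-0.5,-0.7]
}}

```text
time_s: 12.0
eef_pos: [0.4806, 0.0554, 0.0953]
eef_rot: [0.689, 0.137, 0.693, -0.162]
contact_force: [-2.2, -3.7, 2.6]
finger_gap: 0.259
```

>>> {"method": "send_rows", "body": {
  "dp": [
    [0.0002,0.0004,0],
    [0.0004,0.0008,0],
    [0.0006,0.0012,0]
  ],
  "roll": [-0.3,-0.5,-0.7]
}}

```text
time_s: 12.3
eef_pos: [0.4809, 0.056, 0.0953]
eef_rot: [0.688, 0.141, 0.693, -0.167]
contact_force: [-5.0, -11.2, 5.1]
finger_gap: 0.256
```

>>> {"method": "send_rows", "body": {
  "dp": [
    [0.0002,0.0004,0],
    [0.0004,0.0008,0],
    [0.0006,0.0012,0]
  ],
  "roll": [-0.3,-0.5,-0.7]
}}

```text
time_s: 12.6
eef_pos: [0.4811, 0.0565, 0.0953]
eef_rot: [0.686, 0.144, 0.692, -0.172]
contact_force: [-7.5, -15.7, 9.2]
finger_gap: 0.257
```

Stop contact is felt: 17 N at the tool, of which about 4 N is disc drag, giving roughly 10 to 17 N on the stop for over 0.3 s. Now back counter-clockwise.

Run:
```python
from h import *
for i in range(5): a=2.7+.2*i;print(a,*arc(a,a+.2,5))
for i in range(4): a=3.7+.1*i;print(a,*arc(a,a+.1,5))
```

```text
2.7 [[-0.0019, -0.0042, 0], [-0.0036, -0.0085, 0], [-0.0051, -0.0128, 0], [-0.0065, -0.0172, 0], [-0.0077, -0.0216, 0]] [2.3, 4.6, 6.9, 9.2, 11.5]
2.9000000000000004 [[-0.001, -0.0045, 0], [-0.0018, -0.009, 0], [-0.0025, -0.0136, 0], [-0.003, -0.0181, 0], [-0.0032, -0.0227, 0]] [2.3, 4.6, 6.9, 9.2, 11.5]
3.1 [[-0.0001, -0.0046, 0], [-0.0, -0.0092, 0], [0.0003, -0.0138, 0], [0.0007, -0.0184, 0], [0.0013, -0.0229, 0]] [2.3, 4.6, 6.9, 9.2, 11.5]
3.3000000000000003 [[0.0008, -0.0045, 0], [0.0018, -0.009, 0], [0.003, -0.0135, 0], [0.0043, -0.0179, 0], [0.0059, -0.0222, 0]] [2.3, 4.6, 6.9, 9.2, 11.5]
3.5 [[0.0017, -0.0043, 0], [0.0036, -0.0085, 0], [0.0056, -0.0126, 0], [0.0078, -0.0166, 0], [0.0102, -0.0206, 0]] [2.3, 4.6, 6.9, 9.2, 11.5]
3.7 [[0.0012, -0.0019, 0], [0.0025, -0.0039, 0], [0.0038, -0.0057, 0], [0.0052, -0.0076, 0], [0.0066, -0.0094, 0]] [1.1, 2.3, 3.4, 4.6, 5.7]
3.8000000000000003 [[0.0014, -0.0018, 0], [0.0029, -0.0036, 0], [0.0044, -0.0053, 0], [0.0059, -0.007, 0], [0.0075, -0.0087, 0]] [1.1, 2.3, 3.4, 4.6, 5.7]
3.9000000000000004 [[0.0016, -0.0017, 0], [0.0032, -0.0033, 0], [0.0049, -0.0049, 0], [0.0066, -0.0064, 0], [0.0083, -0.0079, 0]] [1.1, 2.3, 3.4, 4.6, 5.7]
4.0 [[0.0018, -0.0015, 0], [0.0035, -0.0029, 0], [0.0054, -0.0044, 0], [0.0072, -0.0057, 0], [0.0091, -0.0071, 0]] [1.1, 2.3, 3.4, 4.6, 5.7]
```

>>> {"method": "send_rows", "body": {
  "dp": [
    [-0.0005,-0.001,0],
    [-0.001,-0.002,0]
  ],
  "roll": [0.5,1]
}}

```text
time_s: 12.8
eef_pos: [0.4806, 0.0555, 0.0953]
eef_rot: [0.688, 0.139, 0.693, -0.165]
contact_force: [-1.4, -2.7, 1.2]
finger_gap: 0.261
```

>>> {"method": "send_rows", "body": {
  "dp": [
    [-0.0019,-0.0042,0],
    [-0.0036,-0.0085,0],
    [-0.0051,-0.0128,0],
    [-0.0065,-0.0172,0],
    [-0.0077,-0.0216,0]
  ],
  "roll": [2.3,4.6,6.9,9.2,11.5]
}}

```text
time_s: 13.3
eef_pos: [0.4733, 0.0345, 0.0953]
eef_rot: [0.701, 0.069, 0.703, -0.094]
contact_force: [0.3, 1.0, -0.4]
finger_gap: 0.26
```

>>> {"method": "send_rows", "body": {
  "dp": [
    [-0.001,-0.0045,0],
    [-0.0018,-0.009,0],
    [-0.0025,-0.0136,0],
    [-0.003,-0.0181,0],
    [-0.0032,-0.0227,0]
  ],
  "roll": [2.3,4.6,6.9,9.2,11.5]
}}

```text
time_s: 13.8
eef_pos: [0.4702, 0.0122, 0.0953]
eef_rot: [0.707, -0.002, 0.707, -0.022]
contact_force: [-0.1, 3.4, 0.9]
finger_gap: 0.261
```

>>> {"method": "send_rows", "body": {
  "dp": [
    [-0.0001,-0.0046,0],
    [0,-0.0092,0],
    [0.0003,-0.0138,0],
    [0.0007,-0.0184,0],
    [0.0013,-0.0229,0]
  ],
  "roll": [2.3,4.6,6.9,9.2,11.5]
}}

```text
time_s: 14.3
eef_pos: [0.4714, -0.0107, 0.0953]
eef_rot: [0.706, -0.073, 0.703, 0.049]
contact_force: [-1.1, 3.9, 0.6]
finger_gap: 0.259
```

>>> {"method": "send_rows", "body": {
  "dp": [
    [0.0008,-0.0045,0],
    [0.0018,-0.009,0],
    [0.003,-0.0135,0],
    [0.0043,-0.0179,0],
    [0.0059,-0.0222,0]
  ],
  "roll": [2.3,4.6,6.9,9.2,11.5]
}}

```text
time_s: 14.8
eef_pos: [0.4772, -0.0329, 0.0952]
eef_rot: [0.698, -0.143, 0.692, 0.119]
contact_force: [-1.4, 4.1, 0.9]
finger_gap: 0.256
```

>>> {"method": "send_rows", "body": {
  "dp": [
    [0.0017,-0.0043,0],
    [0.0036,-0.0085,0],
    [0.0056,-0.0126,0]
  ],
  "roll": [2.3,4.6,6.9]
}}

```text
time_s: 15.1
eef_pos: [0.4828, -0.0455, 0.0952]
eef_rot: [0.689, -0.184, 0.682, 0.161]
contact_force: [-1.2, 4.5, 1.8]
finger_gap: 0.257
```

Run:
```python
from h import *
a=[]
for n in('top','side'):
    im=bot.capture(n);cv2.imwrite(f'pics/{n}1.png',im)
    a.append(cv2.resize(rect(n,im,(.58,.01),.067),(400,400)))
cv2.imwrite('pics/rect1.png',np.hstack(a))
print(bot.get_obs()['eef_pos'],bot.get_obs()['q'])
```

```text
[ 0.4828933  -0.04594912  0.0952369 ] [-0.07596575  0.23500539 -0.36121562  0.95404624 -0.02905517 -0.5676104 ]
```

View pics/rect1.png

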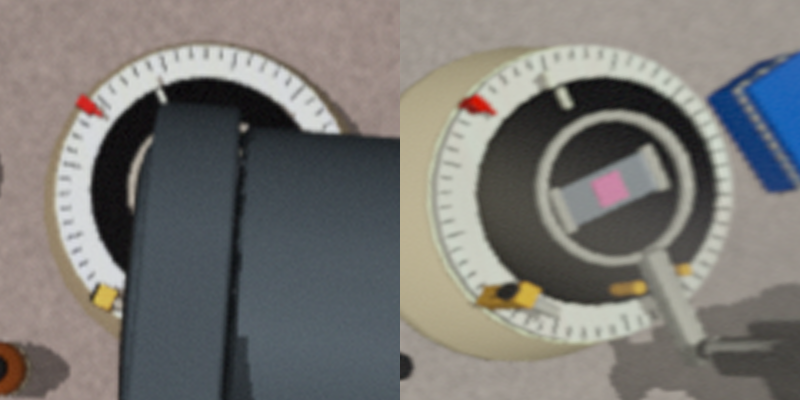

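In the top rectified view the pointer runs from (165,100) to (157,80) and the mark's nose is at (104,115), so both are visible. I'll track both in polar coordinates.

```bash
cat >> h.py <<'E'
AX={'top':(.5852,.0068),'side':(.5844,.0130)}
def polar(n,im,c=None,z=.067):
    c=c or AX[n]
    a=np.linspace(-.2,1.4,1601);r=np.linspace(.058,.105,95)
    A,Rr=np.meshgrid(a,r)
    p=proj(n,np.stack([c[0]+Rr*np.cos(A),c[1]+Rr*np.sin(A),0*A+z],-1)).reshape(95,1601,2).astype(np.float32)
    return a,r,cv2.remap(im,p[...,0],p[...,1],cv2.INTER_CUBIC).astype(float)
def gap(n,im,c=None,p0=None):
    a,r,P=polar(n,im,c)
    redness=np.clip(P[...,2]-np.maximum(P[...,1],P[...,0])-50,0,None)
    def cen(w): 
        k=np.argmax(np.convolve(w,np.ones(80),'same'));s=slice(max(k-60,0),k+61);return (a[s]*w[s]).sum()/w[s].sum()
    mk=cen(redness.sum(0))
    rr=[(round(q*1e3),round(float(cen(redness[i])),4),int(redness[i].sum())) for i,q in enumerate(r) if redness[i].sum()>1500][::6]
    pt=[]
    for lo,hi in((.062,.067),(.067,.071)):
        g=P[(r>lo)&(r<hi)].min(2).mean(0);g=g-np.median(g)
        g[np.abs(a-mk)<.0]=0
        pt.append(cen(np.clip(g-.35*g.max(),0,None)))
    return mk,pt,rr
E
python3 - <<'E'
from h import *
for n in('top','side'):
  for k in(0,1):
    im=cv2.imread(f'pics/{n}{k}.png')
    for c in (AX[n],(AX[n][0]+.002,AX[n][1]),(AX[n][0],AX[n][1]+.002)):
        mk,pt,rr=gap(n,im,c);print(n,k,round(mk,4),np.round(pt,4),round((mk-np.mean(pt))*84,1),rr if c==AX[n] else '')
a=[cv2.resize(polar(n,cv2.imread(f'pics/{n}1.png'))[2].clip(0,255).astype(np.uint8),(800,285)) for n in('top','side')]
cv2.imwrite('pics/pol.png',np.vstack(a))
E
```

```text
top 0 0.9356 [0.1594 0.1591] 65.2 [(86, 0.9312, 1622), (89, 0.933, 2485), (92, 0.9375, 6262), (95, 0.9366, 6809), (98, 0.9356, 6938), (101, 0.9345, 5178)]
top 0 0.9528 [0.1631 0.1655] 66.2 
top 0 0.9228 [0.1286 0.1308] 66.6 
top 1 0.9356 [0.4257 0.4255] 42.8 [(85, 0.9304, 1630), (88, 0.933, 2917), (92, 0.9377, 6867), (94, 0.9372, 8008), (98, 0.9359, 8230), (100, 0.9348, 7364)]
top 1 0.9528 [0.4381 0.4384] 43.2 
top 1 0.9229 [0.3977 0.3994] 44.0 
side 0 0.9196 [0.0404 0.0491] 73.5 [(85, 0.9018, 1643), (88, 0.9047, 3215), (92, 0.913, 6849), (94, 0.9196, 8941), (98, 0.92, 9442), (100, 0.9261, 7662), (104, 0.9644, 2392)]
side 0 0.9366 [0.0452 0.0514] 74.6 
side 0 0.9062 [0.0095 0.0202] 74.9 
side 1 0.92 [0.3163 0.3235] 50.4 [(85, 0.902, 1724), (88, 0.9052, 3421), (92, 0.9132, 7256), (94, 0.9199, 9578), (98, 0.9208, 10180), (100, 0.9263, 8323), (104, 0.9644, 2682)]
side 1 0.9369 [0.3299 0.3343] 50.8 
side 1 0.9068 [0.2882 0.2962] 51.6
```

View pics/pol.png

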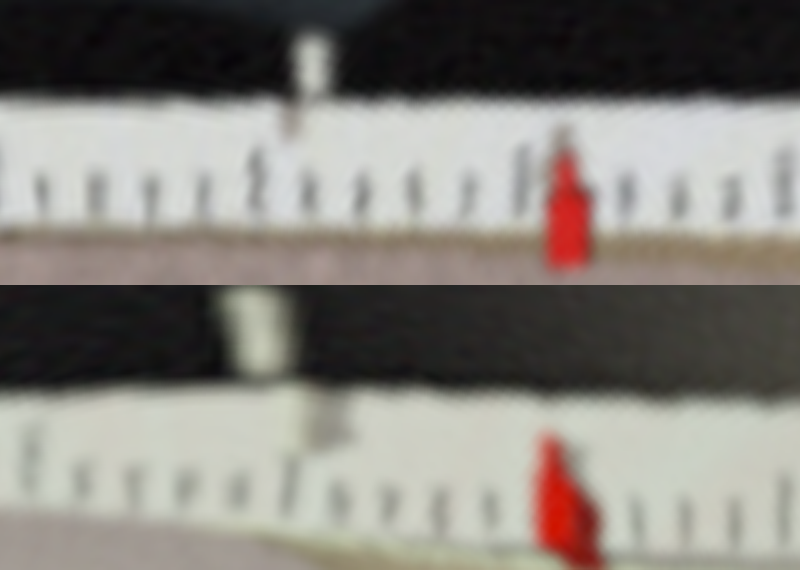

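Run:
```python
from h import *
for a,b in((3.62,3.8),(3.8,3.98)): print(*arc(a,b,5))
for a in(3.98,4.01,4.04,4.07,4.1): print(a,*arc(a,a+.03,3))
```

```text
[[0.002, -0.0036, 0], [0.0041, -0.0072, 0], [0.0063, -0.0107, 0], [0.0087, -0.0141, 0], [0.0111, -0.0174, 0]] [2.1, 4.1, 6.2, 8.3, 10.3]
[[0.0026, -0.0032, 0], [0.0053, -0.0064, 0], [0.0081, -0.0094, 0], [0.011, -0.0123, 0], [0.0141, -0.0151, 0]] [2.1, 4.1, 6.2, 8.3, 10.3]
3.98 [[0.0009, -0.0008, 0], [0.0017, -0.0015, 0], [0.0026, -0.0023, 0]] [0.6, 1.1, 1.7]
4.01 [[0.0009, -0.0007, 0], [0.0018, -0.0015, 0], [0.0027, -0.0022, 0]] [0.6, 1.1, 1.7]
4.04 [[0.0009, -0.0007, 0], [0.0018, -0.0014, 0], [0.0027, -0.0021, 0]] [0.6, 1.1, 1.7]
4.07 [[0.0009, -0.0007, 0], [0.0019, -0.0014, 0], [0.0028, -0.002, 0]] [0.6, 1.1, 1.7]
4.1 [[0.0009, -0.0007, 0], [0.0019, -0.0013, 0], [0.0029, -0.0019, 0]] [0.6, 1.1, 1.7]
```

>>> {"method": "send_rows", "body": {
  "dp": [
    [0.002,-0.0036,0],
    [0.0041,-0.0072,0],
    [0.0063,-0.0107,0],
    [0.0087,-0.0141,0],
    [0.0111,-0.0174,0]
  ],
  "roll": [2.1,4.1,6.2,8.3,10.3]
}}

```text
time_s: 15.7
eef_pos: [0.4936, -0.0631, 0.0952]
eef_rot: [0.672, -0.244, 0.663, 0.221]
contact_force: [-2.7, 3.3, 1.8]
finger_gap: 0.257
```

>>> {"method": "send_rows", "body": {
  "dp": [
    [0.0026,-0.0032,0],
    [0.0053,-0.0064,0],
    [0.0081,-0.0094,0],
    [0.011,-0.0123,0],
    [0.0141,-0.0151,0]
  ],
  "roll": [2.1,4.1,6.2,8.3,10.3]
}}

```text
time_s: 16.2
eef_pos: [0.5077, -0.0782, 0.0952]
eef_rot: [0.65, -0.303, 0.638, 0.281]
contact_force: [-4.2, 2.5, 2.6]
finger_gap: 0.254
```

```bash
sed -i "s/'side':(.5844,.0130)/'side':(.5852,.0068)/" h.py
cat > m.py <<'E'
from h import *
import sys
a=[]
for n in('top','side'):
    im=bot.capture(n);cv2.imwrite(f'pics/{n}{sys.argv[1]}.png',im)
    mk,pt,rr=gap(n,im);print(n,round(mk,4),np.round(pt,4),'gap mm',round((mk-np.mean(pt))*84,1))
    a.append(cv2.resize(polar(n,im)[2].clip(0,255).astype(np.uint8),(800,285)))
cv2.imwrite(f'pics/pol{sys.argv[1]}.png',np.vstack(a))
o=bot.get_obs();p=o['eef_pos'][:2]-C;print(o['time_s'],o['eef_pos'],o['contact_force'],np.arctan2(*p[::-1])%6.2832,np.hypot(*p))
E
python3 m.py 2
```

```text
top 0.9357 [0.7829 0.7829] gap mm 12.8
side 0.9617 [0.7629 0.7637] gap mm 16.7
16.3 [ 0.50798475 -0.07848265  0.09518726] [-0.26980054  1.37106969  2.39937236] 3.9848462265461277 0.11580413802675209
```

View pics/pol2.png

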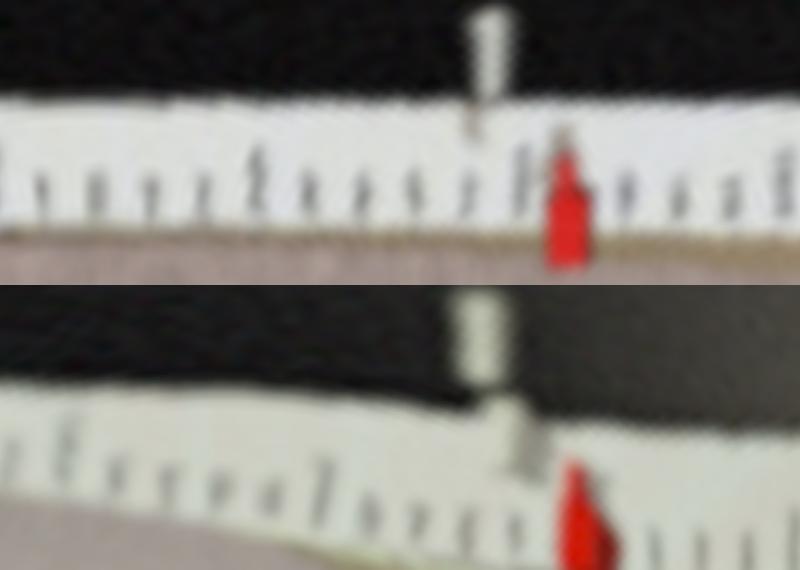

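>>> {"method": "send_rows", "body": {
  "dp": [
    [0.0018,-0.0015,0],
    [0.0036,-0.003,0],
    [0.0054,-0.0044,0],
    [0.0072,-0.0058,0],
    [0.009,-0.0072,0]
  ],
  "roll": [1.1,2.3,3.4,4.6,5.7]
}}

```text
time_s: 16.8
eef_pos: [0.517, -0.086, 0.0953]
eef_rot: [0.635, -0.335, 0.622, 0.312]
contact_force: [-3.8, 2.8, 1.1]
finger_gap: 0.259
```

```bash
python3 m.py 3
```

```text
top 0.9358 [0.8853 0.8871] gap mm 4.2
side 0.9616 [0.8641 0.8664] gap mm 8.1
16.9 [ 0.51714014 -0.0862042   0.09528821] [-2.48960854  1.14892749  0.44496711] 4.088151119820928 0.1161007861997043
```

>>> {"method": "send_rows", "body": {
  "dp": [
    [0.0009,-0.0007,0],
    [0.0018,-0.0013,0],
    [0.0027,-0.002,0],
    [0.0035,-0.0025,0],
    [0.0035,-0.0025,0]
  ],
  "roll": [0.6,1.1,1.7,2.2,2.2]
}}

```text
time_s: 17.4
eef_pos: [0.5205, -0.0886, 0.0953]
eef_rot: [0.629, -0.347, 0.616, 0.324]
contact_force: [-2.3, 2.0, -0.4]
finger_gap: 0.258
```

```bash
python3 m.py 4
python3 - <<'E'
from h import *
for n in('top','side'):
    im=cv2.imread(f'pics/{n}4.png')
    K,d,r,t=cam(n);print(n,'cam',-cv2.Rodrigues(r)[0].T@t)
    for c in((.5852,.0068),(.5844,.0098)):
        a,r_,P=polar(n,im,c,.060)
        w=np.clip(P[...,2]-np.maximum(P[...,1],P[...,0])-50,0,None).sum(0)
        m=(a*w).sum()/w.sum();_,pt,_=gap(n,im,c);print(c,round(m,4),np.round(pt,4),round((m-np.mean(pt))*84,2))
E
```

```text
top 0.9359 [0.9244 0.9242] gap mm 1.0
side 0.9621 [0.8982 0.9023] gap mm 5.2
17.5 [ 0.52047656 -0.08850955  0.09533502] [-2.52279857  1.29472184  0.36256162] 4.123084199505711 0.11609206481495382
top cam [0.45904423 0.00470554 0.95215839]
(0.5852, 0.0068) 0.9277 [0.9244 0.9242] 0.29
(0.5844, 0.0098) 0.902 [0.8871 0.8883] 1.2
side cam [0.4758347  0.66216229 0.69387695]
(0.5852, 0.0068) 0.9117 [0.8982 0.9023] 0.96
(0.5844, 0.0098) 0.8857 [0.8609 0.867 ] 1.83
```

View pics/pol4.png

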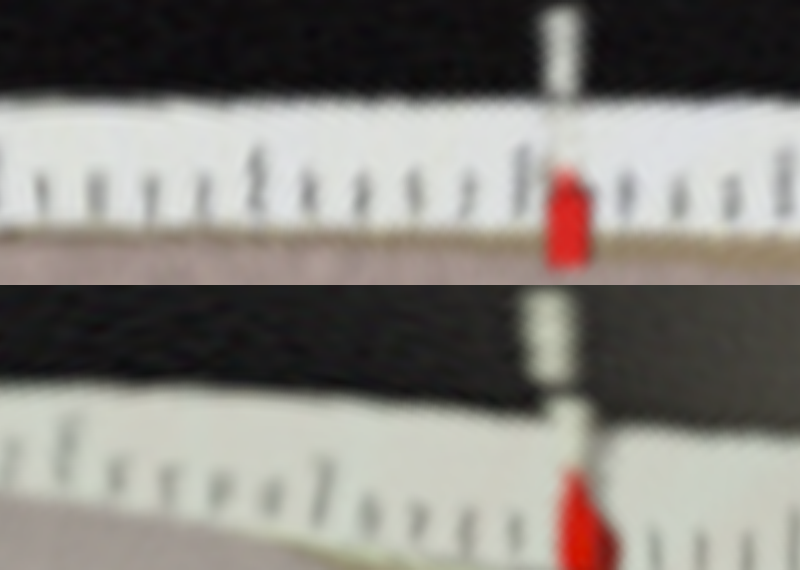

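In the top view the pointer now covers the mark's nose, and in the side view its tip at (572,400) stands in line with the nose at (573,470). The remaining gap is about 0.3 to 1.8 mm, so I'll add one small nudge (about 0.5 mm at the pointer), hold, open and lift.

>>> {"method": "send_rows", "body": {
  "dp": [
    [0.0003,-0.0002,0],
    [0.0006,-0.0004,0],
    [0.0006,-0.0004,0],
    [0.0006,-0.0004,0],
    [0.0006,-0.0004,0]
  ],
  "roll": [0,0,0,0,0]
}}

```text
time_s: 18.0
eef_pos: [0.521, -0.0889, 0.0953]
eef_rot: [0.629, -0.346, 0.616, 0.324]
contact_force: [-2.5, 2.5, 0.5]
finger_gap: 0.258
```

```bash
python3 m.py 5
```

```text
top 0.9358 [0.9275 0.9276] gap mm 0.7
side 0.962 [0.9049 0.9045] gap mm 4.8
18.1 [ 0.52101046 -0.08884008  0.09532147] [-4.66443771  3.40953408  0.73834068] 4.1284907655397625 0.1160718030004601
```

>>> {"method": "send_rows", "body": {
  "dp": [
    [0,0,0],
    [0,0,0],
    [0,0,0],
    [0,0,0],
    [0,0,0]
  ],
  "roll": [0,0,0,0,0],
  "gripper": 0.05
}}

```text
time_s: 18.6
eef_pos: [0.5211, -0.0889, 0.0954]
eef_rot: [0.629, -0.347, 0.616, 0.324]
contact_force: [0.9, -0.6, -0.2]
finger_gap: 0.585
```

>>> {"method": "send_rows", "body": {
  "dp": [
    [0,0,0.01],
    [0,0,0.03],
    [0,0,0.05],
    [0,0,0.08],
    [0,0,0.1]
  ],
  "roll": [0,0,0,0,0]
}}

```text
time_s: 19.1
eef_pos: [0.5214, -0.0889, 0.1979]
eef_rot: [0.629, -0.347, 0.615, 0.324]
contact_force: [1.1, -0.5, 0.3]
finger_gap: 0.583
```

>>> {"method": "send_rows", "body": {
  "dp": [
    [-0.03,-0.02,0.01],
    [-0.06,-0.05,0.01],
    [-0.09,-0.08,0.01],
    [-0.1,-0.12,0.01],
    [-0.11,-0.16,0.01]
  ],
  "roll": [0,0,0,0,0]
}}

```text
time_s: 19.6
eef_pos: [0.4102, -0.2501, 0.2066]
eef_rot: [0.629, -0.347, 0.616, 0.324]
contact_force: [0.5, -1.2, 0.4]
finger_gap: 0.584
```

```bash
python3 m.py 6
python3 - <<'E'
from h import *
a=[cv2.resize(rect(n,cv2.imread(f'pics/{n}6.png'),(.58,.01),.067),(400,400)) for n in('top','side')]
cv2.imwrite('pics/rect6.png',np.hstack(a))
E
```

```text
top 0.9357 [0.9273 0.9277] gap mm 0.7
side 0.9618 [0.9049 0.9043] gap mm 4.8
19.7 [ 0.40981193 -0.25251505  0.20613183] [-0.34244548  0.67410317  0.19583868] 4.12039542394411 0.3139410029029663
```

```bash
python3 -c "
from rig import bot
print(bot.finish_job())"
```

```text
the job is handed in; nothing more can be done
None
```

The pointer stands on the red mark and the arm is released, and I handed the job in at about 20 s; no verdict is reported.

**What I did**
- **Homing:** I straddled the grip with part-closed fingers and swung the arm clockwise onto the home stop. I felt about 12, then 17 N at the tool over 0.3 s. After taking off roughly 4 N of disc drag, that is about 10 to 17 N on the stop. This is above the 12 N you asked for, though by this estimate under the 20 N limit.
- **Setting:** I came back counter-clockwise only, with camera checks, and pushed the disc to the mark in that direction. I made one last small nudge, then opened the fingers, lifted and moved clear.

**Last checks**
- **Position:** The top camera puts the pointer 0 to 0.7 mm short of the mark, and it did not shift when I released the grip.
- **Disagreement:** The side camera reads 4.8 mm short. Most of that goes away when the red marker is taken at its true height of about 60 mm; at the previous step that correction brought the side view down to about 1 to 2 mm. I trusted the top view.
- **Play:** I did not measure it after release. I infer it is taken up, because the finger was still pushing counter-clockwise until it opened.

**What went wrong**
- My first swing failed because joint 6 was at the end of its range, so the arm was pushed about 27 mm counter-clockwise. I lifted, gave the tool a half turn and carried on. This was before the home stop, and the pointer was still far from the mark.
- The picture limit was reached, so I could not view the final image; I checked it by numbers only. The numbers did not cover the bottle, box and dish.

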